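# Clamp a bottle and lock the clamp's gated lever

### The arm

A 6-joint arm with a two-finger parallel gripper is mounted at the origin on the work surface; the furniture and walls round the work are solid. World frame = base frame: x ahead of the robot, y to its left, z up, the work surface at z = 0. Lengths are in m, angles in rad, forces in N, time in s.
With the tool pointing down it reaches from about 0.325 to 0.775 m from the base axis. Payload 5.5 kg.
Tool frame: the origin (TCP) lies midway between the tips of the shut fingers; the grasp point (between the pads) lies 19 mm behind it; z points along the fingers, y is the line along which they close (so a half turn about z gives the same grasp; the last joint's range is limited). The gripper opens to 88 mm and grips with 3 to 60 N. Pads are 20 mm wide; open, the fingers measure 115 mm over their backs; the gripper's body (75 mm by 178 mm) begins 61 mm behind the grasp point.
Start: joints at [-1.199, 0.091, 1.231, -0, 1.82, -0.057], TCP at [0.249, -0.546, 0.223] pointing down, gripper open.
Joint ranges: [-2.87, 2.87], [-0.86, 2.18], [0.17, 2.46], [-1.51, 4.65], [0.06, 2.69], [-2.65, 2.65]. Speed limits (rad/s): [2.57, 2.57, 3.01, 3.14, 3.14, 3.14].

### API

Orientations are given as a rotation vector (axis times angle).
In Python, from rig import manip, optics gives the robot as it stands.
- The arm moves only by the tool send_rows, never from a script. Its argument "plan" is a list of rows, each a list of 3 entries, a list of its own where there are three numbers: the shift along the world's x, y, z in m, then the turn about the world's z in degrees, then the gripper command: -1 is shut, 1 is fully open, values between are in proportion. In form: [[[tx, ty, tz], spin, grip], ...]. A call has 1 to 12 rows; each row is the pose to reach, as a shift and turn from the pose commanded when the call began; what a row does not reach only later rows make up. A row lasts 1/10 s, in which the tool goes at most 50 mm and 8.59 degrees, less where a joint would pass 70% of its speed; a pose out of reach is approached as far as the arm can. A call with a gripper value outside its range is refused whole. The fingers move at their own pace and stop on an object; the grip force is fixed at half the most. Time passes only in rows, so rows that repeat a pose let the fingers close. It gives the time, the measured TCP pose, the force, the opening and the grip force at its end, in the units of the state.
- manip.read_state(): the state, without advancing time (a new reading comes with each control period).
- optics.grab_frame(name): name is "scene" or "top" or "wrist"; returns the picture (384x512x3 uint8, red, green, blue); there is no depth.
- optics.camera_params(name): a dict with "fx", "fy", "cx", "cy" (pixels), "cam_to_world" (4x4, takes a point from camera to world coordinates). Camera axes: x right, y down, z forward; pixel columns grow to the right and rows downward; lengths in m; the calibration is good to about 2 mm. A picture is of the moment at which its call begins: read the wrist's pose just before it. camera_params takes no time and is no camera call; for the wrist camera it gives the pose at the moment of the call.
- manip.hand_in(): hands the job in; it is judged then, once.
The state is a dict: "t": time; "qpos": joint angles; "joint_velocities": joint speeds; "effort": joint torques, N m; "ee_pos": TCP position; "orientation": TCP orientation; "ft_force": force on the tool from outside, world axes, zero at the start; "moment": the same for the moment, N m; "gripper_width": opening from 0.0 (shut) to 1.0 (fully open); "grip_force": force on a finger pad.
Only numpy, scipy, OpenCV 4.12 (cv2) and the standard library are available. Lean on these libraries where they do the work, as an engineer would, in place of code of your own. Each camera call takes 0.05 s, during which the arm holds its last target. There are 200 camera calls.

### The job

The square white bottle with the black cap lies on its side: stand it upright on the open bench and let go of it, then take it again and set it down upright in the nest of the bottle clamp. Lock the clamp: lift the orange lockout collar on the lever and, holding it up, swing the lever away from you over the gate to the far side, then let the collar drop back home. Do not force the lever past the gate with the collar down, and leave the other things on the bench where they are.

Things in the scene. Friction and masses are not known exactly. Their poses are not given: they have to be found in the camera images.
- bottle: square white plastic bottle, black cap, 66 (own x) x 86 (own y) x 160 mm (own z, to the cap's top), about 0.45 kg. Origin: centre of underside. Sides straight to 105 mm up, shoulders slope in to 139 mm; round cap 43 mm wide, 139 to 160 mm up. Starts lying with +x down, axis 33 mm above the bench, cap away from the robot; tipped up over its base edge it stands 33 mm nearer the robot than its base lay
- clamp: the bottle clamp, bolted down: grey base plate 150 x 215 x 12 mm with an aluminium nest (own +y side) and a lever between blue gate cheeks (own -y side). Origin: bench level, about the middle of the plate. Own x: away from the robot, the way the lever is pushed to lock; y: left; z: up. The lever's knob stands up to 170 mm above the bench; a drawer unit 132 mm high stands on the bench to the right of the clamp
- nest_seat (a point): on the nest's floor, 12 mm above the bench: where the bottle's origin is once clamped; axes as the clamp's. The bottle stands here with own x along clamp x (either way round). Side walls 93 mm apart inside, 42 mm high, tops flared to 50 mm; back wall 34 mm beyond this point (+x). In front a jaw 47 mm high, driven by the lever, face 56 mm from this point when open, 34 mm when closed
- lever_hinge (a point): centre of the lever's hinge, 40 mm above the bench; axes as the clamp's. The lever turns about the clamp's y axis through this point. The blue gate reaches 52 mm from it; the black knob, 26 mm wide, at the lever's end is 120 to 134 mm from it
- collar_mid (a point): middle of the orange lockout collar, on the lever's axis: a square sleeve 36 x 36 x 40 mm, slightly rounded, two faces square to the clamp's y. 82 mm from the hinge when down. Own z: up along the lever; own y: the clamp's y. Above it 18 mm of bare 12 mm rod, then the knob
- lever (a joint): lever angle, rad: 0 = fully toward the robot (leaning 0.45 rad from upright to the clamp's -x), clamp open; 0.45 = upright; 0.9 = fully away, clamp locked. Stays where it is left (friction 0.25 N m). With the collar down the gate's tooth stops it at about 0.18, or at 0.72 from the far side
- collar (a joint): lift of the lockout collar along the lever, m: 0 = down, 0.020 = top. A spring and its weight pull it down (2 N at the bottom, 4.5 N at the top). It must be up at least 0.013 to pass the tooth, while the lever is between 0.18 and 0.72; beyond 0.72 it can drop home again
- amber_bottle: bystander: brown round bottle with black cap, 63 mm wide, 125 mm high, at the back of the bench. Origin: centre of its underside
- wash_bottle: bystander: tall white round bottle with red cap, 67 mm wide, 170 mm high, at the back of the bench. Origin: centre of its underside
- beaker_label: bystander: clear beaker with a blue band, 63 mm wide, 85 mm high, at the back of the bench. Origin: centre of its underside
- tip_box: bystander: small white carton, 65x100x45 mm, at the back of the bench. Origin: centre of its underside
- tape_roll: bystander: roll of tape lying flat, 65 mm wide, 20 mm high, back right of the bench. Origin: centre of its underside
- petri_1: bystander: flat clear glass dish, 70 mm wide, 14 mm high, between the clamp and the low cream box. Origin: centre of its underside

How it is judged:
By the outcome, as a careful person would: the job done as asked, in the order asked, and still so for the second after the job is handed in, with the robot touching nothing.
It also fails if it takes over 72 s, if anything falls off the work surface, if the arm or the gripper's body presses on something with over 40 N, if the wrist force passes 120 N, or if a joint passes its speed limit or range.

## Working session

There is one attempt and no reset: what is moved stays moved. The work goes in short steps, Python scripts to look and compute and a tool call to move; the robot and the scene stay as the last step left them, time stands still between calls to the robot, and variables do not carry over. Pictures are saved under pics/ and viewed, at most 10 in all, crops included, and the job is handed in when it is done.

Besides the shell and the picture viewer there is one more tool, called after "Call:" as name(argument=value, ...), one argument or row to a line, values as JSON. send_rows: Moves the arm, as the interface text tells. Its arguments: {"type":"object","properties":{"plan":{"type":"array"}},"required":["plan"]}

```bash
ls; mkdir -p pics
python3 - <<'E'
from rig import manip, optics
import cv2,numpy as np
s=manip.read_state(); print({k:np.round(v,3) for k,v in s.items()})
for n in("scene","top"):
    f=optics.grab_frame(n); cv2.imwrite(f"pics/{n}0.png",f[:,:,::-1])
    p=optics.camera_params(n); print(n,p["fx"],p["cx"],p["cy"],np.round(p["cam_to_world"],3).tolist())
E
```

```text
pics
{'t': np.float64(0.0), 'qpos': array([-1.199,  0.092,  1.232, -0.   ,  1.82 , -0.057]), 'joint_velocities': array([ 0.002,  0.001, -0.   , -0.001,  0.   , -0.001]), 'effort': array([ 2.0000e-03, -4.4646e+01, -4.0644e+01,  7.0000e-02,  2.9000e-02,
       -0.0000e+00]), 'ee_pos': array([ 0.249, -0.545,  0.222]), 'orientation': array([-3.068e+00, -6.680e-01,  1.000e-03]), 'ft_force': array([-0.846, -0.179,  0.486]), 'moment': array([-0.042,  0.013,  0.077]), 'grip_force': np.float64(0.0), 'gripper_width': np.float64(1.001)}
scene 423.2041595088887 251.2159597979628 191.19282214196653 [[-0.783, -0.338, 0.522, 0.047], [-0.622, 0.455, -0.637, 0.704], [-0.022, -0.824, -0.567, 0.72], [0.0, 0.0, 0.0, 1.0]]
top 368.39094715375563 257.5521151777738 195.0190400760257 [[0.015, -0.997, 0.07, 0.551], [-1.0, -0.014, 0.021, -0.004], [-0.02, -0.071, -0.997, 0.972], [0.0, 0.0, 0.0, 1.0]]
```

View pics/scene0.png

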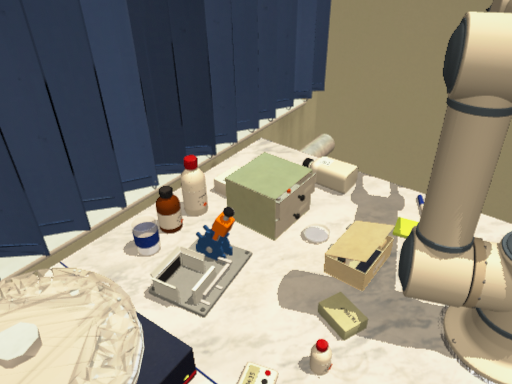

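View pics/top0.png

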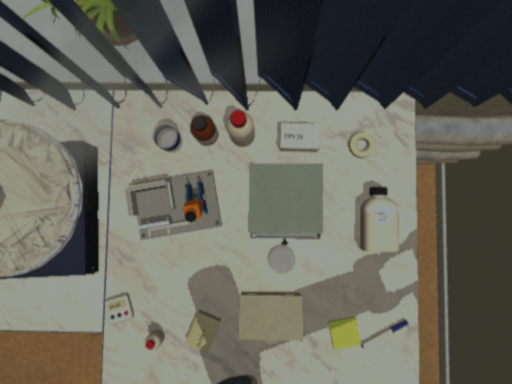

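The scene view shows the clamp at about (200,270), the orange collar at (222,222) and the lying bottle behind the green drawer unit at (335,172). In the top view the bottle body is at (380,222), its cap at (378,190), the clamp plate at (175,205) and the collar at (192,210).

```bash
cat > h.py <<'E'
import numpy as np, cv2
from rig import manip, optics
def ray(p,u,v):
    T=np.array(p["cam_to_world"]); d=T[:3,:3]@np.array([(u-p["cx"])/p["fx"],(v-p["cy"])/p["fy"],1]); return T[:3,3],d
def plane(p,u,v,z):
    o,d=ray(p,u,v); return o+d*(z-o[2])/d[2]
def proj(p,X):
    T=np.linalg.inv(np.array(p["cam_to_world"])); c=T[:3,:3]@np.array(X)+T[:3,3]
    return np.array([p["fx"]*c[0]/c[2]+p["cx"],p["fy"]*c[1]/c[2]+p["cy"]])
def tri(a,b):
    A=np.zeros((3,3));r=np.zeros(3)
    for o,d in(a,b):
        d=d/np.linalg.norm(d);M=np.eye(3)-np.outer(d,d);A+=M;r+=M@o
    return np.linalg.solve(A,r)
def comps(m,mina=15):
    n,l,s,c=cv2.connectedComponentsWithStats(m.astype(np.uint8)); return [(s[i].tolist(),c[i].round(1).tolist()) for i in range(1,n) if s[i][4]>=mina]
def orange(f):
    h=cv2.cvtColor(f,cv2.COLOR_RGB2HSV); return (h[...,0]>6)&(h[...,0]<16)&(h[...,1]>190)&(h[...,2]>120)
E
python3 - <<'E'
from h import *
F={n:cv2.imread(f"pics/{n}0.png")[:,:,::-1].copy() for n in("scene","top")}
P={n:optics.camera_params(n) for n in F}
for n in F: print(n,comps(orange(F[n])))
g=cv2.cvtColor(F["top"],cv2.COLOR_RGB2GRAY)
sub=g[150:270,350:415]
print("cap",comps(sub<60), "bottle row 230",g[230,355:405].tolist(),"col380",g[235:265,380].tolist())
a=cv2.resize(F["top"][160:250,115:235],None,fx=5,fy=5,interpolation=cv2.INTER_CUBIC)
cv2.imwrite("pics/clamp_top.png",a[:,:,::-1])
a=cv2.resize(F["scene"][195:325,140:260],None,fx=4.5,fy=4.5,interpolation=cv2.INTER_CUBIC)
cv2.imwrite("pics/clamp_scene.png",a[:,:,::-1])
E
```

```text
scene [([162, 195, 13, 10, 54], [168.9, 200.9]), ([212, 212, 23, 28, 282], [221.0, 226.2])]
top [([184, 204, 16, 13, 100], [193.1, 208.5])]
cap [([19, 37, 18, 9, 121], [27.4, 40.5]), ([11, 65, 2, 33, 66], [11.5, 81.0])] bottle row 230 [109, 108, 107, 105, 98, 72, 57, 56, 63, 79, 99, 116, 131, 141, 148, 152, 153, 154, 154, 154, 154, 153, 153, 154, 154, 155, 154, 153, 155, 154, 154, 155, 153, 154, 154, 154, 155, 153, 153, 153, 153, 150, 145, 141, 150, 154, 155, 155, 154, 154] col380 [155, 154, 155, 154, 154, 155, 155, 155, 155, 155, 155, 154, 155, 154, 153, 151, 147, 134, 120, 110, 105, 103, 106, 106, 107, 107, 106, 106, 107, 107]
```

View pics/clamp_top.png

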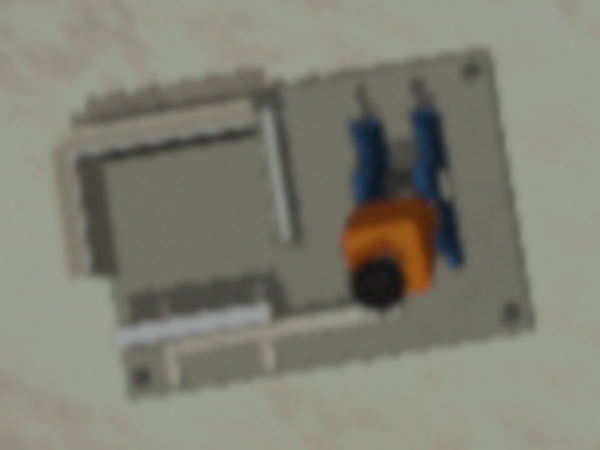

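View pics/clamp_scene.png

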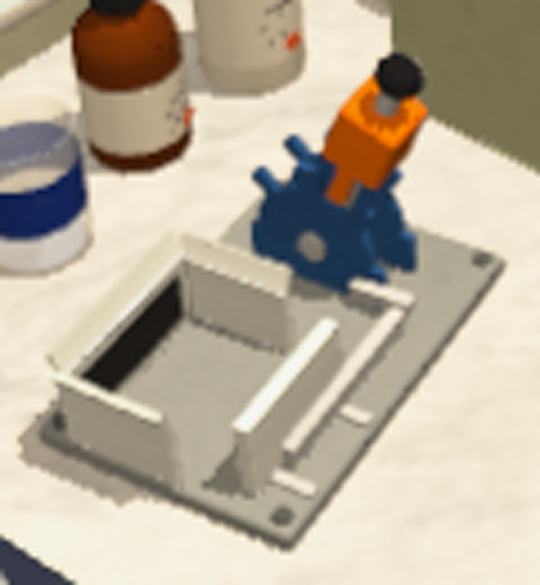

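Top crop: plate corners at (490,50), (535,328) and (130,400), with the nest's right wall from (265,110) to (293,240) and the knob at (378,282). The scene crop shows the plate's near-left corner at (290,550), its near-right corner at (505,262) and the hinge pin at (312,247).

Run:
```python
from h import *
P={n:optics.camera_params(n) for n in("scene","top")}
t=lambda u,v:(115+u/5-.4,160+v/5-.4); s=lambda u,v:(140+u/4.5-.4,195+v/4.5-.4)
r=lambda x:np.round(x,4).tolist()
c=[plane(P["top"],*t(*q),.012) for q in((490,50),(535,328),(130,400))]
print("top FR,NR,NL",[r(x) for x in c])
d=c[1]-c[0];w=c[2]-c[1];print(np.linalg.norm(d),np.linalg.norm(w),"yaw",np.degrees(np.arctan2(-d[1],-d[0])),np.degrees(np.arctan2(-w[0],w[1])))
print("centre",r((c[0]+c[2])/2))
c2=[plane(P["scene"],*s(*q),.012) for q in((290,550),(505,262))];print("scene NL,NR",[r(x) for x in c2])
print("collar tri",r(tri(ray(P["top"],193.1,208.5),ray(P["scene"],221,226.2))))
print("knob tri",r(tri(ray(P["top"],*t(380,283)),ray(P["scene"],*s(400,77)))))
print("rwall",[r(plane(P["top"],*t(*q),.054)) for q in((265,110),(293,240))],"jaw top",[r(plane(P["top"],*t(*q),.059)) for q in((115,335),(270,310))])
for z in(.033,.05,.066): print(z,"bottle L,R",r(plane(P["top"],365,230,z)),r(plane(P["top"],397.5,230,z)),"base",r(plane(P["top"],380,252,z)),"cap L,R,tip",[r(plane(P["top"],*q,z)) for q in((368.5,191),(386.5,191),(378,186.5))])
```

```text
top FR,NR,NL [[0.6839, 0.1352, 0.012], [0.5384, 0.1082, 0.012], [0.4978, 0.3189, 0.012]]
0.1478816487923909 0.21454856657077476 yaw 10.496514052840809 10.918187888260325
centre [0.5908, 0.227, 0.012]
scene NL,NR [[0.4927, 0.3248, 0.012], [0.5337, 0.114, 0.012]]
collar tri [0.5786, 0.1659, 0.1072]
knob tri [0.5589, 0.1607, 0.1549]
rwall [[0.6462, 0.2419, 0.054], [0.581, 0.2257, 0.054]] jaw top [[0.5324, 0.3118, 0.059], [0.5459, 0.2348, 0.059]]
0.033 bottle L,R [0.5322, -0.257, 0.033] [0.5335, -0.3384, 0.033] base [0.4778, -0.2942, 0.033] cap L,R,tip [[0.6311, -0.2664, 0.033], [0.6317, -0.3118, 0.033], [0.6429, -0.2905, 0.033]]
0.05 bottle L,R [0.5325, -0.2524, 0.05] [0.5338, -0.3324, 0.05] base [0.4791, -0.2889, 0.05] cap L,R,tip [[0.6296, -0.2616, 0.05], [0.6302, -0.3063, 0.05], [0.6412, -0.2853, 0.05]]
0.066 bottle L,R [0.5329, -0.2481, 0.066] [0.5341, -0.3267, 0.066] base [0.4803, -0.284, 0.066] cap L,R,tip [[0.6282, -0.2572, 0.066], [0.6288, -0.301, 0.066], [0.6396, -0.2804, 0.066]]
```

Call:
send_rows(
  plan=[
    [[0.16,0.13,0.02],-12,1],
    [[0.32,0.258,0.03],-24.6,1],
    [[0.32,0.258,0.03],-24.6,1],
    [[0.32,0.258,0.03],-24.6,1],
    [[0.32,0.258,0.03],-24.6,1],
    [[0.32,0.258,0.03],-24.6,1],
    [[0.32,0.258,0.03],-24.6,1],
    [[0.32,0.258,0.03],-24.6,1],
    [[0.32,0.258,0.03],-24.6,1],
    [[0.32,0.258,0.03],-24.6,1],
    [[0.32,0.258,0.03],-24.6,1],
  ],
)

```text
t: 1.2
ee_pos: [0.5689, -0.2883, 0.2521]
orientation: [3.141, -0.001, -0.002]
ft_force: [0.1, -0.1, 0.2]
gripper_width: 1.001
grip_force: 0.0
```

Run:
```python
from h import *
p=optics.camera_params("wrist"); f=optics.grab_frame("wrist"); cv2.imwrite("pics/w1.png",f[:,:,::-1]); np.save("w1.npy",p)
s=manip.read_state(); print(s["t"],s["ee_pos"],s["orientation"]); print(p["fx"],np.round(p["cam_to_world"],3).tolist())
```

```text
1.25 [ 0.56847385 -0.28883918  0.25229935] [ 3.14130378e+00 -2.91155421e-03 -1.70890705e-03]
339.0525715613204 [[-0.0, -0.97, -0.244, 0.633], [-1.0, 0.0, 0.001, -0.288], [-0.001, 0.244, -0.97, 0.415], [0.0, 0.0, 0.0, 1.0]]
```

View pics/w1.png

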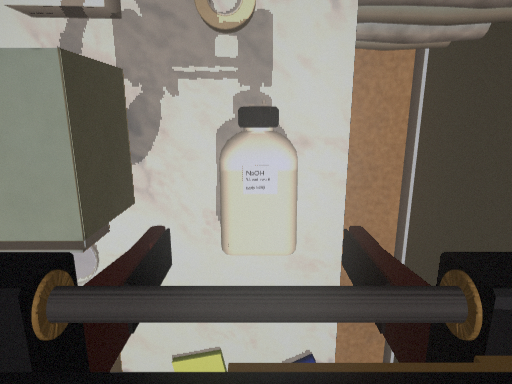

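The wrist view shows the bottle straight ahead: cap columns 239–279, rows 107–128, body columns 221–297, base at row 253.

Run:
```python
from h import *
p=np.load("w1.npy",allow_pickle=True).item(); f=cv2.imread("pics/w1.png"); g=cv2.cvtColor(f,cv2.COLOR_BGR2GRAY)
print(g[117,230:290].tolist(),g[100:134,259].tolist()); print(g[240,214:230].tolist(),g[240,290:304].tolist(),g[190,214:230].tolist(),g[190,290:304].tolist(),g[246:262,259].tolist())
for z in(.033,.05): print(z,[np.round(plane(p,*q,z),4).tolist() for q in((238.5,117),(279,117),(259,107),(259,127),(259,253))])
print([np.round(plane(p,*q,.066),4).tolist() for q in((221,190),(297.5,190),(221,240),(297.5,240),(259,253))])
```

```text
[194, 191, 183, 183, 180, 136, 135, 132, 77, 62, 63, 59, 64, 61, 64, 63, 64, 64, 64, 65, 65, 68, 61, 65, 66, 65, 66, 68, 67, 65, 65, 69, 68, 67, 62, 68, 67, 66, 67, 66, 68, 64, 65, 66, 68, 60, 64, 63, 76, 194, 194, 196, 195, 198, 198, 196, 195, 196, 195, 196] [137, 135, 137, 140, 136, 129, 88, 69, 68, 60, 66, 63, 68, 66, 64, 68, 66, 65, 65, 68, 68, 67, 62, 64, 66, 69, 71, 122, 196, 196, 196, 197, 196, 189]
[193, 195, 196, 195, 195, 201, 195, 126, 127, 145, 158, 169, 178, 181, 188, 193] [192, 188, 184, 176, 167, 149, 158, 198, 197, 197, 197, 196, 195, 195] [197, 196, 145, 142, 140, 143, 116, 133, 144, 160, 170, 173, 182, 187, 192, 195] [194, 190, 188, 181, 175, 162, 145, 169, 200, 197, 199, 199, 199, 199] [197, 197, 199, 195, 198, 197, 198, 194, 190, 192, 194, 196, 197, 198, 197, 196]
0.033 [[0.629, -0.2684, 0.033], [0.629, -0.3128, 0.033], [0.6396, -0.2909, 0.033], [0.6183, -0.2909, 0.033], [0.4689, -0.2911, 0.033]]
0.05 [[0.6292, -0.2693, 0.05], [0.6292, -0.3117, 0.05], [0.6393, -0.2908, 0.05], [0.619, -0.2908, 0.05], [0.4763, -0.291, 0.05]]
[[0.5545, -0.2507, 0.066], [0.5545, -0.3314, 0.066], [0.4984, -0.2493, 0.066], [0.4984, -0.333, 0.066], [0.4831, -0.2909, 0.066]]
```

Call:
send_rows(
  plan=[
    [[0.03,-0.002,-0.05],0,1],
    [[0.062,-0.002,-0.1],0,1],
    [[0.062,-0.002,-0.15],0,1],
    [[0.062,-0.002,-0.2],0,1],
    [[0.062,-0.002,-0.228],0,1],
    [[0.062,-0.002,-0.228],0,1],
    [[0.062,-0.002,-0.228],0,-1],
    [[0.062,-0.002,-0.228],0,-1],
    [[0.062,-0.002,-0.228],0,-1],
    [[0.062,-0.002,-0.228],0,-1],
    [[0.062,-0.002,-0.228],0,-1],
    [[0.062,-0.002,-0.228],0,-1],
  ],
)

```text
t: 2.45
ee_pos: [0.6318, -0.2897, 0.0254]
orientation: [3.141, -0.001, 0.001]
ft_force: [-0.7, 0.3, -0.3]
gripper_width: 0.495
grip_force: 0.4
```

Call:
send_rows(
  plan=[
    [[0,0,0],0,-1],
    [[0,0,0],0,-1],
    [[-0.004,0,0.013],0,-1],
    [[-0.008,0,0.026],0,-1],
    [[-0.014,0,0.038],0,-1],
    [[-0.02,0,0.05],0,-1],
    [[-0.028,0,0.061],0,-1],
    [[-0.037,0,0.071],0,-1],
  ],
)

```text
t: 3.25
ee_pos: [0.5939, -0.2897, 0.0969]
orientation: [3.141, -0.001, 0.001]
ft_force: [-0.1, 1.0, -4.2]
gripper_width: 0.466
grip_force: 30.1
```

Run:
```python
from h import *
s=manip.read_state(); print(s["moment"],s["ft_force"],s["grip_force"])
a=optics.grab_frame("scene")[100:290,230:420];b=optics.grab_frame("wrist")
c=np.hstack([cv2.resize(a,(384,384)),cv2.resize(b,(400,300),interpolation=3) if 0 else cv2.resize(b,(416,384))]); cv2.imwrite("pics/tip1.png",c[:,:,::-1])
```

```text
[-0.043621   -0.23464447  0.04069523] [-0.09648164  1.00166511 -4.18480861] 30.067843231227016
```

View pics/tip1.png

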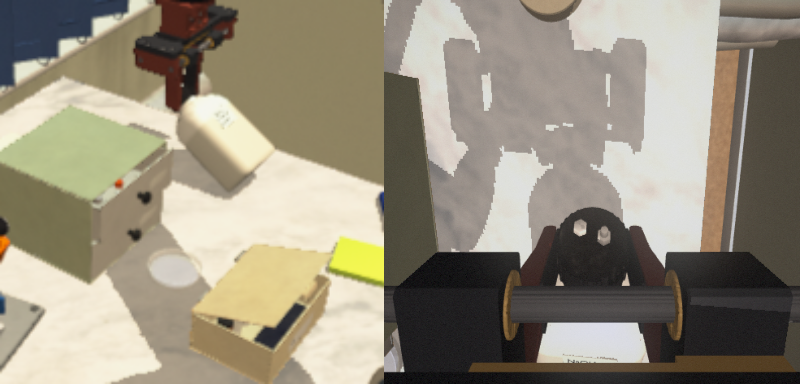

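Call:
send_rows(
  plan=[
    [[-0.009,0,0.01],0,-1],
    [[-0.02,0,0.019],0,-1],
    [[-0.031,0,0.026],0,-1],
    [[-0.042,0,0.033],0,-1],
    [[-0.055,0,0.039],0,-1],
    [[-0.067,0,0.044],0,-1],
    [[-0.08,0,0.047],0,-1],
    [[-0.094,0,0.05],0,-1],
    [[-0.107,0,0.051],0,-1],
    [[-0.121,0,0.051],0,-1],
    [[-0.134,0,0.05],0,-1],
    [[-0.147,0,0.047],0,-1],
  ],
)

```text
t: 4.55
ee_pos: [0.4464, -0.2896, 0.1429]
orientation: [3.141, -0.001, 0.0]
ft_force: [-0.6, 0.0, -5.5]
gripper_width: 0.47
grip_force: 30.0
```

Call:
send_rows(
  plan=[
    [[0,0,0],0,-1],
    [[0,0,-0.001],0,-1],
    [[0,0,-0.001],0,-1],
  ],
)

```text
t: 4.85
ee_pos: [0.4477, -0.2896, 0.1416]
orientation: [-3.141, 0.001, -0.001]
ft_force: [-0.0, 0.0, -4.7]
gripper_width: 0.471
grip_force: 30.0
```

Run:
```python
from h import *
s=manip.read_state(); print(s["moment"],s["ft_force"],s["grip_force"])
a=optics.grab_frame("scene")[100:290,230:420];b=optics.grab_frame("wrist")
c=np.hstack([cv2.resize(a,(384,384)),cv2.resize(b,(416,384))]); cv2.imwrite("pics/tip2.png",c[:,:,::-1])
```

```text
[ 2.41039332e-02 -2.07184930e-01  9.39038062e-05] [-0.01007929  0.0113384  -4.74187542] 29.997231822562753
```

View pics/tip2.png

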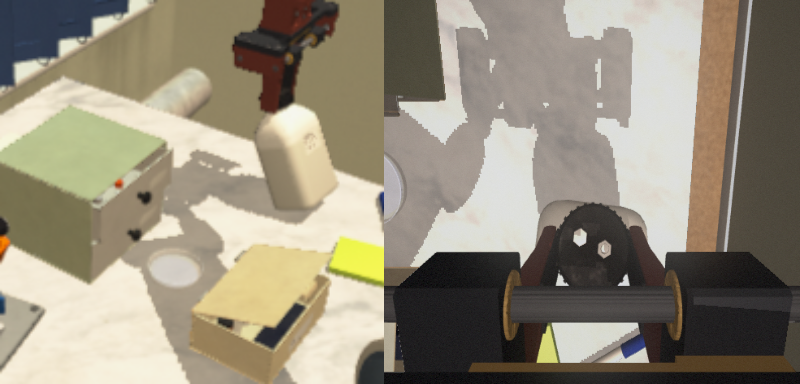

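The bottle still hangs from the pads, tilted with its base toward the robot. I'll drag the base edge lightly along the bench to bring it upright.

Call:
send_rows(
  plan=[
    [[-0.004,0,-0.002],0,-1],
    [[-0.01,0,-0.004],0,-1],
    [[-0.018,0,-0.004],0,-1],
    [[-0.026,0,-0.004],0,-1],
  ],
)

```text
t: 5.35
ee_pos: [0.4233, -0.2911, 0.1421]
orientation: [3.136, -0.0, 0.012]
ft_force: [2.7, -2.1, 10.7]
gripper_width: 0.47
grip_force: 30.0
```

Run:
```python
from h import *
s=manip.read_state(); print(s["moment"],s["ft_force"],s["ee_pos"])
f=optics.grab_frame("scene"); cv2.imwrite("pics/s3.png",f[:,:,::-1])
p=optics.camera_params("scene")
# predicted upright outline for comparison
x,y=s["ee_pos"][:2]
print("base corners upright",[proj(p,[x+a,y+b,0]).round(0).tolist() for a,b in((.033,.043),(-.033,.043),(-.033,-.043))],"105mm",[proj(p,[x+a,y+b,.105]).round(0).tolist() for a,b in((.033,.043),(-.033,.043),(-.033,-.043))])
a=cv2.resize(f[120:220,310:430],None,fx=5,fy=5); cv2.imwrite("pics/tip3.png",a[:,:,::-1])
```

```text
[ 0.00817742 -0.61456727  0.00733265] [ 2.72259214 -2.10333912 10.72878312] [ 0.42328289 -0.29105142  0.14211727]
base corners upright [[350.0, 199.0], [371.0, 207.0], [384.0, 193.0]] 105mm [[354.0, 168.0], [377.0, 175.0], [390.0, 162.0]]
```

View pics/tip3.png

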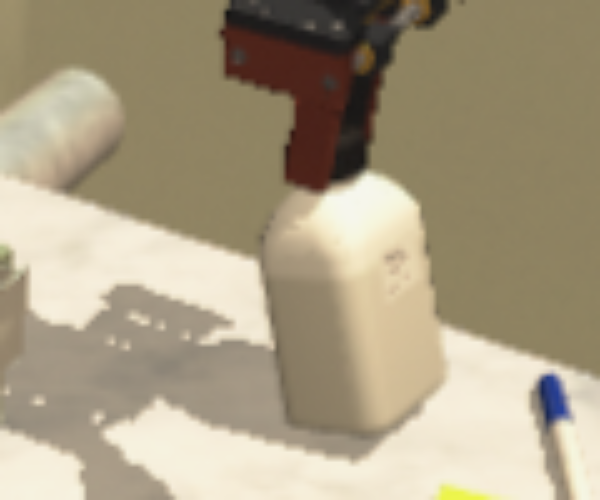

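Call:
send_rows(
  plan=[
    [[0,0,0.004],0,-1],
    [[0,0,0.004],0,-1],
    [[0,0,0.004],0,-0.1],
    [[0,0,0.004],0,-0.08],
    [[0,0,0.004],0,-0.07],
    [[0,0,0.004],0,-0.06],
  ],
)

```text
t: 6.0
ee_pos: [0.4217, -0.2898, 0.142]
orientation: [3.141, -0.001, 0.001]
ft_force: [0.3, -0.9, 2.9]
gripper_width: 0.469
grip_force: 30.0
```

```bash
cat > b.py <<'E'
from h import *
# body silhouette in the scene picture (bright, low-saturation, warm) -> corner estimates
s=manip.read_state(); print(s["t"],s["moment"].round(3),s["ft_force"].round(1),s["ee_pos"].round(4),s["gripper_width"],s["grip_force"])
f=optics.grab_frame("scene"); import sys
h=cv2.cvtColor(f,cv2.COLOR_RGB2HSV)[120:225,340:420].astype(int)
m=(h[...,2]>110)&(h[...,1]>30)&(h[...,1]<90)
cv2.imwrite("pics/"+sys.argv[1],cv2.resize(f[110:230,310:430],None,fx=4.5,fy=4.5)[:,:,::-1])
E
python3 b.py tip4.png
```

```text
6.0 [-0.104 -0.268 -0.031] [ 0.3 -0.9  2.9] [ 0.4217 -0.2898  0.142 ] 0.46916890238661724 30.000368556648027
```

Call:
send_rows(
  plan=[
    [[0,0,0],0,-0.055],
    [[0,0,0],0,-0.05],
    [[0,0,0],0,-0.045],
  ],
)

```text
t: 6.35
ee_pos: [0.4214, -0.2898, 0.1419]
orientation: [3.141, -0.001, 0.0]
ft_force: [-0.1, 0.2, 3.4]
gripper_width: 0.477
grip_force: 4.5
```

```bash
python3 b.py tip5.png
```

```text
6.35 [-0.156 -0.064 -0.032] [-0.1  0.2  3.4] [ 0.4214 -0.2898  0.1419] 0.47701287947510673 4.53153009622838
```

View pics/tip5.png

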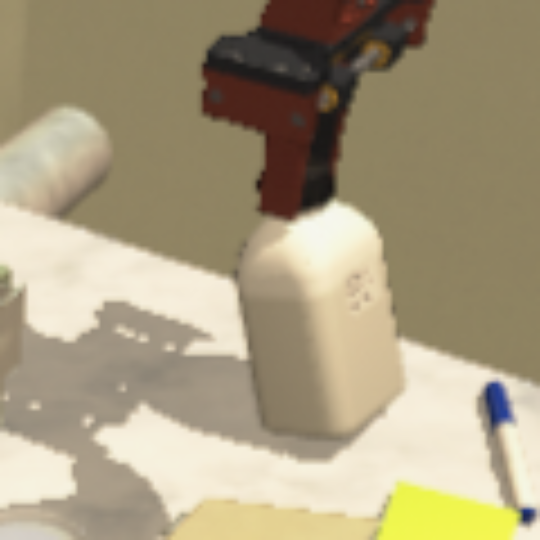

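Call:
send_rows(
  plan=[
    [[-0.006,0,0.001],0,-0.05],
    [[-0.012,0,0.002],0,-0.05],
    [[-0.018,0,0.003],0,-0.05],
    [[-0.024,0,0.003],0,-0.05],
    [[-0.03,0,0.003],0,-0.05],
    [[-0.036,0,0.003],0,-0.05],
  ],
)

```text
t: 7.0
ee_pos: [0.3846, -0.2893, 0.1439]
orientation: [-3.14, 0.001, 0.002]
ft_force: [-0.6, -0.1, -4.7]
gripper_width: 0.476
grip_force: 7.9
```

```bash
python3 b.py tip6.png
python3 - <<'E'
import cv2;a=cv2.imread("pics/tip6.png")
g=cv2.cvtColor(a,cv2.COLOR_BGR2HSV)
from h import *
p=optics.camera_params("scene"); x,y=manip.read_state()["ee_pos"][:2]
for z in(0,.105): print([((proj(p,[x+i,y+j,z])-[310,110])*4.5).round(0).tolist() for i,j in((.033,.043),(-.033,.043),(-.033,-.043))])
E
```

```text
7.0 [ 0.139 -0.054  0.038] [-0.6 -0.1 -4.7] [ 0.3846 -0.2893  0.1439] 0.47566610588431013 7.926892539690016
[[236.0, 421.0], [335.0, 459.0], [391.0, 394.0]]
[[258.0, 281.0], [363.0, 316.0], [421.0, 255.0]]
```

View pics/tip6.png

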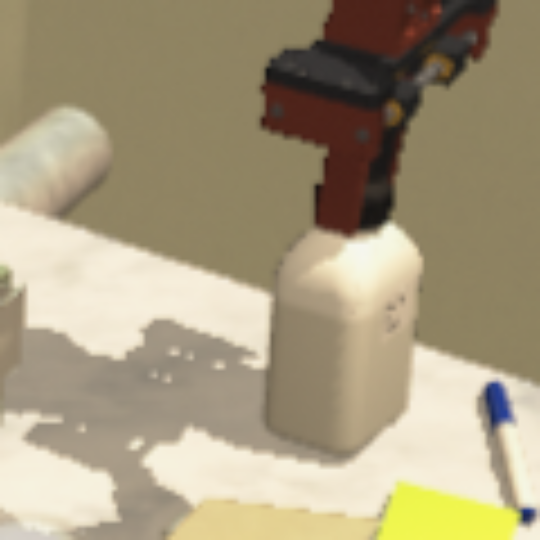

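Call:
send_rows(
  plan=[
    [[-0.003,0,-0.001],0,-0.05],
    [[-0.006,0,-0.003],0,-0.045],
    [[-0.008,0,-0.005],0,-0.04],
    [[-0.008,0,-0.006],0,-0.04],
  ],
)

```text
t: 7.45
ee_pos: [0.3775, -0.2897, 0.1393]
orientation: [3.141, -0.001, 0.001]
ft_force: [-1.5, 3.5, 6.6]
gripper_width: 0.48
grip_force: 3.1
```

```bash
python3 b.py tip7.png
python3 - <<'E'
from h import *
f=cv2.imread("pics/tip7.png")
m=cv2.Canny(cv2.GaussianBlur(f,(5,5),0),30,80)[300:440,230:430]
l=cv2.HoughLinesP(m,1,np.pi/360,30,minLineLength=60,maxLineGap=12)
for a in l[:,0]:
    d=a[2:]-a[:2]
    if abs(d[1])>2*abs(d[0]): print((a+[230,300,230,300]).tolist(), round(np.degrees(np.arctan2(d[0],d[1])),1))
p=optics.camera_params("scene"); x,y=manip.read_state()["ee_pos"][:2]
for i,j in((.033,.043),(-.033,.043),(-.033,-.043)):
    d=proj(p,[x+i,y+j,.0])-proj(p,[x+i,y+j,.105]); print("upright angle",np.degrees(np.arctan2(*d)).round(1))
E
```

```text
7.45 [0.796 0.253 0.066] [-1.5  3.5  6.6] [ 0.3775 -0.2897  0.1393] 0.4796712496774956 3.1177787860650596Traceback (most recent call last):
  File "<stdin>", line 5, in <module>
TypeError: 'NoneType' object is not subscriptable
```

```bash
cat > lean.py <<'E'
from h import *
import sys
def lean(f):
    g=cv2.GaussianBlur(cv2.cvtColor(f,cv2.COLOR_RGB2LAB).astype(float),(3,3),0)
    p=optics.camera_params("scene"); x,y,_=manip.read_state()["ee_pos"]; out=[]
    for i,j in((-.033,-.043),(.033,.043)):
        a,b=proj(p,[x+i,y+j,.1]),proj(p,[x+i,y+j,.015]); pts=[]
        for v in np.arange(int(a[1])+1,int(b[1])):
            u=int(round(a[0]+(b[0]-a[0])*(v-a[1])/(b[1]-a[1])))
            d=np.abs(g[v,u-12+2:u+15]-g[v,u-12:u+13]).sum(1); k=d.argmax(); pts.append((u-11+k,v,d[k]))
        pts=np.array(pts); q=pts[:,:2]; sl=np.median([(q[m,0]-q[n,0])/(q[m,1]-q[n,1]) for m in range(len(q)) for n in range(m)])
        print("edge",i,"slope",sl.round(3),"upright",((b-a)[0]/(b-a)[1]).round(3),"cols",q[:,0].astype(int).tolist(),"exp",a.round(0),b.round(0))
if __name__=="__main__": 
    s=manip.read_state(); print(s["t"],s["ee_pos"].round(4),s["ft_force"].round(1),s["moment"].round(2)); lean(optics.grab_frame("scene"))
E
python3 lean.py
```

```text
7.5 [ 0.3776 -0.2895  0.1392] [-0.8  3.1  4.7] [0.69 0.23 0.05]
edge -0.033 slope -0.14 upright -0.216 cols [405, 405, 405, 405, 404, 404, 404, 404, 404, 404, 397, 403, 403, 403, 403, 403, 402, 405, 402, 402, 402, 402, 402, 402, 402] exp [405. 169.] [400. 194.]
edge 0.033 slope -0.111 upright -0.161 cols [371, 371, 371, 371, 371, 371, 371, 371, 371, 371, 370, 370, 370, 370, 370, 370, 370, 370, 369, 369, 369, 369, 369, 368, 368] exp [369. 175.] [365. 200.]
```

Call:
send_rows(
  plan=[
    [[0,0,0.002],0,-0.03],
    [[0,0,0.002],0,-0.02],
    [[0,0,0.002],0,0],
    [[0,0,0.002],0,0.1],
    [[0,0,0.002],0,0.4],
    [[0,0,0.002],0,1],
    [[0,0,0.002],0,1],
  ],
)

```text
t: 8.25
ee_pos: [0.3776, -0.29, 0.1407]
orientation: [3.141, -0.001, 0.0]
ft_force: [-1.0, -0.1, 0.4]
gripper_width: 0.786
grip_force: 0.0
```

```bash
python3 lean.py
python3 - <<'E'
from h import *
s=manip.read_state();p=optics.camera_params("wrist");f=optics.grab_frame("wrist");cv2.imwrite("pics/w2.png",f[:,:,::-1]);np.save("w2.npy",p)
print(p["cam_to_world"][:3,3],proj(p,[s["ee_pos"][0],s["ee_pos"][1],.16]),s["gripper_width"])
g=cv2.cvtColor(f,cv2.COLOR_RGB2HSV)
for v in range(200,384,8): print(v,''.join('#' if x<45 else('+' if x<90 else('-' if x<150 else '.')) for x in g[v,::6,2]))
E
```

```text
8.25 [ 0.3776 -0.29    0.1407] [-1.  -0.1  0.4] [ 0.05 -0.01  0.01]
edge -0.033 slope -0.182 upright -0.216 cols [405, 405, 405, 405, 405, 405, 404, 404, 404, 404, 404, 403, 403, 395, 395, 402, 402, 404, 402, 402, 402, 402, 401, 401, 401] exp [405. 169.] [400. 194.]
edge 0.033 slope -0.182 upright -0.161 cols [370, 371, 371, 370, 370, 370, 370, 370, 370, 369, 369, 369, 369, 369, 368, 368, 368, 368, 368, 367, 358, 355, 367, 367, 367] exp [369. 175.] [365. 200.]
[ 0.44165893 -0.29007486  0.30367447] [256.39759419 258.21632136] 0.8339502560755522
200 ------+---.-..................-.....................-................+-.++++++++++++++
208 --------......................-.....................-................--.++++++++++++++
216 --------......................-.......+++++.........-.............-..---++++++++++++++
224 .-------.....................--....-++++#++++-......-............-...+-+++++++++++++++
232 --------...................++++...+#+++++++++++........++++....-.....-.+++++++++++++++
240 #--------.................+++++...+++++++++++++........+++++..----...-.+++++++++++++++
248 
[... 842 characters left out ...]
+++++++++++++++++++++++++++++++++++++++++++++++++++-###########
328 ############-++-+#######+#+.................................++#++#####+++-############
336 #############-++########++...................................++###+####++-############
344 #########################....................................-++######################
352 #######################+.....................................-++######################
360 #######################+.....................................--+#+#######+++++++++++++
368 ######################+.........-++++++-+++---++-+-+++++++++++++++++++++++++++++++++++
376 ######################################################################################
```

Run:
```python
from h import *
f=cv2.imread("pics/w2.png");p=np.load("w2.npy",allow_pickle=True).item();V=cv2.cvtColor(f,cv2.COLOR_BGR2HSV)[...,2].astype(int)
m=((V<100)*255).astype(np.uint8); m[:, :190]=0;m[:,300:]=0;m[286:]=0;m[:205]=0
m=cv2.morphologyEx(m,cv2.MORPH_CLOSE,np.ones((25,25)))
pts=[]
for v in range(214,284,3):
    c=np.where(m[v])[0]
    if len(c): pts+= [(c[0],v),(c[-1],v)]; print(v,c[0],c[-1],end=' | ')
for z in(.15,.155,.16):
    q=np.array([plane(p,u,v,z)[:2] for u,v in pts]); A=np.c_[2*q,np.ones(len(q))]; r=np.linalg.lstsq(A,(q**2).sum(1),rcond=None)[0]
    print(z,r[:2].round(4),np.sqrt(r[2]+r[0]**2+r[1]**2).round(4))
print(V[262,186:204].tolist(),V[262,280:300].tolist())
```

```text
214 233 246 | 217 223 257 | 220 216 263 | 223 213 269 | 226 209 271 | 229 207 274 | 232 204 276 | 235 202 277 | 238 200 280 | 241 199 281 | 244 198 281 | 247 196 283 | 250 195 283 | 253 194 284 | 256 193 285 | 259 192 285 | 262 192 285 | 265 192 286 | 268 192 286 | 271 193 286 | 274 193 286 | 277 193 286 | 280 196 299 | 283 196 299 | 0.15 [ 0.37   -0.2823] 0.0241
0.155 [ 0.3723 -0.2825] 0.0233
0.16 [ 0.3747 -0.2828] 0.0225
[119, 207, 204, 203, 205, 206, 203, 103, 41, 41, 43, 63, 68, 65, 60, 57, 50, 53] [52, 43, 57, 52, 50, 54, 122, 208, 208, 207, 205, 206, 208, 206, 207, 206, 209, 209, 208, 209]
```

Call:
send_rows(
  plan=[
    [[0,0.003,0.03],0,1],
    [[0,0.007,0.07],0,1],
    [[0,0.007,0.12],0,1],
    [[0,0.007,0.15],0,1],
    [[0,0.007,0.15],0,1],
    [[0,0.007,0.15],0,1],
  ],
)

```text
t: 8.95
ee_pos: [0.3777, -0.283, 0.291]
orientation: [3.141, -0.001, 0.002]
ft_force: [0.4, -0.3, -0.6]
gripper_width: 1.004
grip_force: 0.0
```

Run:
```python
from h import *
s=manip.read_state();p=optics.camera_params("wrist");f=optics.grab_frame("wrist");cv2.imwrite("pics/w3.png",f[:,:,::-1]);np.save("w3.npy",p)
print(s["ee_pos"],s["t"])
H=cv2.cvtColor(f,cv2.COLOR_RGB2HSV)
x,y=.3747,-.2828
for z in(.16,.105,.0): print(z,[proj(p,[x+i,y+j,z]).round(0).tolist() for i,j in((.033,.043),(.033,-.043),(-.033,.043))])
for v in range(120,290,7): print(v,''.join('#' if x<60 else('+' if x<100 else('-' if x<150 else('=' if x<200 else '.'))) for x in H[v,140:380:3,2]),)
for v in range(120,290,14): print(v,H[v,170:350:6,1].tolist())
```

```text
[ 0.37768753 -0.28296495  0.29097519] 8.95
0.16 [[207.0, 154.0], [306.0, 154.0], [209.0, 227.0]]
0.105 [[214.0, 148.0], [298.0, 148.0], [216.0, 210.0]]
0.0 [[224.0, 140.0], [289.0, 140.0], [225.0, 189.0]]
120 ========================--------------------=========================-=---------
127 =======================-----------------------=======================--=--------
134 =======================------------------------======================-----------
141 =======================--------++-+-------------=====================-----------
148 =======================----------------+-+++++---===================------------
155 ========================-----=====----------------==================------------
162 ===========.=============--========================-================------------
169 ==========================-========-#####+-=========================------------
176 ==========================-======##+++++++##+=======================------------
183 =========================-=====##++++++++++++#======================------------
190 =========================-=====#+++=.-+++
[... 2125 characters left out ...]
, 11, 12, 16, 13, 17, 13, 10, 4, 10, 26, 61, 16, 12, 12, 13, 100]
232 [14, 112, 112, 114, 114, 112, 111, 109, 109, 109, 9, 9, 10, 12, 9, 11, 17, 17, 26, 30, 84, 110, 106, 14, 13, 13, 12, 13, 15, 32]
246 [31, 17, 117, 116, 114, 114, 111, 114, 112, 114, 110, 7, 9, 9, 32, 42, 21, 3, 19, 10, 13, 16, 11, 17, 20, 25, 21, 15, 18, 27]
260 [36, 24, 21, 116, 116, 114, 116, 113, 114, 110, 110, 41, 12, 22, 5, 8, 16, 15, 12, 9, 17, 15, 9, 22, 18, 20, 13, 15, 103, 27]
274 [19, 24, 24, 22, 23, 20, 13, 16, 13, 13, 17, 20, 9, 5, 5, 5, 15, 14, 5, 5, 4, 12, 16, 13, 16, 18, 23, 13, 102, 106]
288 [58, 20, 36, 32, 29, 31, 36, 38, 34, 33, 33, 21, 23, 24, 13, 24, 16, 16, 25, 24, 17, 17, 21, 9, 9, 22, 30, 5, 19, 14]
```

Run:
```python
from h import *
f=cv2.imread("pics/w3.png");p=np.load("w3.npy",allow_pickle=True).item();H=cv2.cvtColor(cv2.GaussianBlur(f,(3,3),0),cv2.COLOR_BGR2HSV).astype(int)
body=(H[...,1]>33)&(H[...,1]<60)&(H[...,0]<30)&(H[...,2]>150)
body[:125]=0;body[230:]=0;body[:,:195]=0;body[:,320:]=0
m=cv2.morphologyEx(body.astype(np.uint8),cv2.MORPH_OPEN,np.ones((3,3)))
n,l,s,c=cv2.connectedComponentsWithStats(m);k=1+s[1:,4].argmax();print(s[k])
for v in range(135,225,4):
    q=np.where(l[v]==k)[0]; print(v,(q[0],q[-1]) if len(q) else None,end=' ')
ys,xs=np.where(l==k)
W=np.array([plane(p,u,v,.105)[:2] for u,v in zip(xs,ys)],np.float32); r=cv2.minAreaRect(W*1000);print("\nrect105",r)
d=((H[...,2]<125)).astype(np.uint8); d[:166]=0;d[216:]=0;d[:,:220]=0;d[:,:]*=1;d[:,300:]=0
d=cv2.morphologyEx(cv2.morphologyEx(d,cv2.MORPH_OPEN,np.ones((3,3))),cv2.MORPH_CLOSE,np.ones((15,15)))
n,l2,s2,c2=cv2.connectedComponentsWithStats(d);k2=1+s2[1:,4].argmax();print(s2[k2],c2[k2])
ys,xs=np.where(l2==k2);print("cap",cv2.minEnclosingCircle(np.array([plane(p,u,v,.16)[:2]*1000 for u,v in zip(xs,ys)],np.float32)))
```

```text
[ 216  152   82   58 1368]
135 None 139 None 143 None 147 None 151 None 155 (np.int64(225), np.int64(236)) 159 (np.int64(222), np.int64(274)) 163 (np.int64(221), np.int64(292)) 167 (np.int64(220), np.int64(296)) 171 (np.int64(220), np.int64(297)) 175 (np.int64(219), np.int64(297)) 179 (np.int64(218), np.int64(296)) 183 (np.int64(217), np.int64(295)) 187 (np.int64(217), np.int64(294)) 191 (np.int64(216), np.int64(293)) 195 (np.int64(216), np.int64(224)) 199 (np.int64(217), np.int64(226)) 203 (np.int64(219), np.int64(230)) 207 (np.int64(224), np.int64(234)) 211 None 215 None 219 None 223 None 
rect105 ((369.4169006347656, -282.518798828125), (81.68201446533203, 60.655391693115234), 81.23771667480469)
[ 231  167   49   49 1939] [254.90510572 192.11036617]
cap ((373.5946044921875, -282.0225524902344), 23.17756462097168)
```

Call:
send_rows(
  plan=[
    [[-0.004,0.001,-0.04],-9,1],
    [[-0.004,0.001,-0.08],-9,1],
    [[-0.004,0.001,-0.12],-9,1],
    [[-0.004,0.001,-0.148],-9,1],
    [[-0.004,0.001,-0.148],-9,0.3],
    [[-0.004,0.001,-0.148],-9,-0.2],
    [[-0.004,0.001,-0.148],-9,-1],
    [[-0.004,0.001,-0.148],-9,-1],
    [[-0.004,0.001,-0.148],-9,-1],
    [[-0.004,0.001,-0.148],-9,-1],
  ],
)

```text
t: 10.0
ee_pos: [0.3738, -0.282, 0.1436]
orientation: [3.131, -0.247, 0.002]
ft_force: [-0.8, -0.5, -0.1]
gripper_width: 0.488
grip_force: 0.0
```

Call:
send_rows(
  plan=[
    [[0,0,0],0,-1],
    [[0,0,0],0,-1],
    [[0,0,0.02],0,-1],
    [[0,0,0.06],0,-1],
    [[0,0,0.1],0,-1],
    [[0,0,0.14],0,-1],
    [[0,0,0.18],0,-1],
    [[0,0,0.2],0,-1],
    [[0,0,0.2],0,-1],
  ],
)

```text
t: 10.9
ee_pos: [0.3739, -0.2821, 0.3449]
orientation: [3.129, -0.247, 0.005]
ft_force: [-0.4, -0.4, -5.1]
gripper_width: 0.475
grip_force: 29.9
```

Call:
send_rows(
  plan=[
    [[0.02,0.03,0],0,-1],
    [[0.03,0.07,0],4,-1],
    [[0.04,0.115,0],8,-1],
    [[0.05,0.16,0],12,-1],
    [[0.06,0.205,0],16,-1],
    [[0.07,0.25,0],19.7,-1],
    [[0.08,0.295,0],19.7,-1],
    [[0.09,0.34,0],19.7,-1],
    [[0.1,0.385,0],19.7,-1],
    [[0.11,0.43,0],19.7,-1],
    [[0.115,0.475,0],19.7,-1],
    [[0.12,0.51,0],19.7,-1],
  ],
)

```text
t: 12.1
ee_pos: [0.493, 0.2308, 0.3387]
orientation: [3.127, 0.294, -0.009]
ft_force: [-0.3, 0.1, -5.1]
gripper_width: 0.472
grip_force: 29.9
```

Call:
send_rows(
  plan=[
    [[0,0.01,0],0,-1],
    [[0,0.02,0],0,-1],
    [[0,0.02,0],0,-1],
    [[0,0.02,0],0,-1],
  ],
)

```text
t: 12.5
ee_pos: [0.4934, 0.2473, 0.3421]
orientation: [3.127, 0.29, -0.001]
ft_force: [0.0, -0.6, -5.1]
gripper_width: 0.473
grip_force: 29.9
```

Run:
```python
from h import *
s=manip.read_state();p=optics.camera_params("wrist");f=optics.grab_frame("wrist");cv2.imwrite("pics/w4.png",f[:,:,::-1]);np.save("w4.npy",p)
print(s["ee_pos"],s["t"],s["orientation"])
C=np.array([.5908,.227]);a=np.radians(10.7);R=np.array([[np.cos(a),-np.sin(a)],[np.sin(a),np.cos(a)]])
w=lambda x,y,z:proj(p,[*(C+R@[x,y]),z]).round(0).tolist()
print("plate",[w(i,j,.012) for i,j in((.075,.1075),(.075,-.1075),(-.075,-.1075),(-.075,.1075))],"walls y=.0035,.0965 @z.054",[w(i,j,.054) for i,j in((.0,.0035),(.05,.0035),(0,.0965),(.05,.0965))])
V=cv2.cvtColor(f,cv2.COLOR_RGB2GRAY).astype(int)
for v in range(0,384,12): print(v,''.join(' .:-=+*#%@'[9-min(9,x//26)] for x in V[v,::5]))
```

```text
[0.49344308 0.24733207 0.3421093 ] 12.5 [ 3.12728812e+00  2.90385025e-01 -1.35994523e-03]
plate [[205.0, 34.0], [366.0, 34.0], [358.0, 147.0], [209.0, 147.0]] walls y=.0035,.0965 @z.054 [[284.0, 91.0], [285.0, 48.0], [211.0, 91.0], [209.0, 48.0]]
0 ...------:::....:...+##%%%%#...-#==-=---==-==----=-------...........................................-**
12 .....::::....::=-...+.#%%%%#...-+===--===---=-------.----.........  ....... ........................=**
24 ......:....-:..==.....#%%%%....=----------==-------------............... .. ...........................
36 .....:.....:....+....+##%%#.. .*---------++++++++++++++++--====-=-----=--. .... ................###+---
48 ................:...-.##%%%#   *:-------=----------------=----+----+-----.. .   .  ......***#***###----
60 ::::::::::::--:::.-=+=##%%%#   .  . ----=+++++++++++++-++-----+##*++#**-- ...  .  .....*****#*####-----
72 ..-.:-:..::....-.....#%%%%%=  -      --.:+++++++++++++++-.---++##*+*##+--.. .. .   . .*******##*#------
84 ::..-........:..-..+##%%%%%   +       -.:+++++++++++++++- ---++=#+**##*=: ...      . ********###*-----
[... 1892 characters left out ...]
*************#*####*##+%%%%%%%%##%%%%%%%%%%%%%%%%%*#
312 ###%%%%%%%%%%%%%%%%%%%%%%%%%%@*#####*#**##***#***************#***#******#+@%%%%%%%%%%%%%%%%%%%%%%%%%#**
324 ====%%%%%%%%%%%%%%%%%%%%%%%%%@+#+#@%%%%%%***.=--==-==========-=%%%%%%%###+@%%%%%%%%%%%%%%%%%%%%%%%%%...
336 ====%%%%%%%%%%%%%%%%%%%%%%%%%@+#*@@%%%%-=---=-=--====---====--==%%%%%%%#+@%%%%%%%%%%%%%%%%%%%%%%%%%+...
348 =====%%%%%%%%%%%%%%%%%%%%%%%%@@%%@@%%%%===-----=---====---=-====-%%%%%%@%@%%%%%%%%%%%%%%%%%%%%%%%%%....
360 =====%%%%%%%%%%%%%%%%%%%%%%%%%@@%@@%%%=====--------------=----===+%%@@@@###########################*...
372 @@@@@%@%%@@@@@@@%@@@@%%%%%%%%%%%%%%%%%%%%%%%%%%%%%%%%%%%%%%%%%%%%%%%%%%%%%%%%%%%%%%%%%%%%%@%%%%%%%%%%%#
```

Run:
```python
from h import *
f=cv2.imread("pics/w4.png");p=np.load("w4.npy",allow_pickle=True).item();V=cv2.GaussianBlur(cv2.cvtColor(f,cv2.COLOR_BGR2GRAY),(1,5),0).astype(int)
for v in(72,84,96,108,118): print(v,"L",V[v,186:216].tolist(),"R",V[v,270:296].tolist())
for u in(220,245,270): print(u,V[30:70,u].tolist(),"jaw",V[112:165,u].tolist())
B=cv2.cvtColor(f,cv2.COLOR_BGR2HSV).astype(int); o=orange(f[:,:,::-1].copy());print("orange",comps(o))
print("bottle rows");
for v in range(166,226,6): print(v,V[v,180:212].tolist(),V[v,300:335].tolist())
```

```text
72 L [171, 169, 167, 166, 166, 165, 164, 164, 183, 227, 226, 193, 187, 189, 187, 141, 141, 154, 117, 108, 107, 106, 111, 123, 124, 122, 123, 121, 122, 121] R [122, 153, 164, 174, 120, 119, 118, 97, 96, 201, 162, 160, 157, 156, 157, 218, 218, 222, 175, 175, 175, 177, 175, 177, 178, 178]
84 L [202, 177, 177, 176, 175, 176, 175, 176, 177, 221, 231, 225, 188, 178, 178, 142, 143, 144, 168, 109, 110, 109, 108, 120, 123, 123, 124, 124, 123, 123] R [120, 119, 120, 119, 119, 118, 113, 96, 117, 182, 161, 161, 158, 155, 180, 234, 233, 208, 175, 176, 176, 176, 175, 175, 176, 176]
96 L [235, 235, 207, 196, 178, 177, 177, 176, 176, 176, 225, 229, 204, 188, 188, 144, 143, 145, 164, 103, 111, 109, 108, 116, 122, 123, 124, 125, 125, 124] R [119, 119, 120, 120, 120, 118, 107, 98, 127, 149, 160, 161, 158, 156, 202, 234, 233, 192, 175, 176, 176, 178, 178, 178, 178, 178]
108 L [236, 236, 236, 236, 237, 232, 187, 181, 180, 178, 178, 176, 178, 178, 178, 178, 179, 178, 179, 176, 108, 119, 125, 124, 125, 124, 124, 126, 124, 123] R [117, 118, 120, 119, 120, 120, 128, 145, 176, 176, 175, 174, 174, 175, 176, 17
[... 4485 characters left out ...]
32, 232, 233, 235]
214 [233, 233, 233, 234, 232, 233, 234, 232, 165, 173, 181, 187, 195, 200, 179, 165, 167, 171, 171, 172, 174, 176, 177, 178, 179, 180, 181, 183, 183, 185, 187, 185] [196, 194, 194, 194, 193, 193, 191, 189, 188, 188, 187, 187, 185, 186, 184, 184, 182, 178, 177, 176, 170, 167, 164, 160, 156, 155, 196, 236, 235, 234, 233, 233, 232, 232, 234]
220 [234, 234, 233, 233, 232, 233, 231, 230, 163, 172, 179, 188, 195, 202, 209, 213, 165, 167, 169, 170, 173, 174, 173, 175, 177, 178, 179, 179, 181, 183, 184, 184] [194, 192, 191, 192, 191, 189, 189, 196, 208, 207, 206, 207, 207, 222, 222, 223, 222, 230, 175, 170, 168, 163, 161, 156, 153, 155, 235, 236, 236, 236, 235, 233, 233, 232, 233]
```

Run:
```python
from h import *
p=np.load("w4.npy",allow_pickle=True).item();C=np.array([.5908,.227])
T=np.array(p["cam_to_world"]);print("cam x axis yaw",np.degrees(np.arctan2(-T[0,0]*-1,-T[1,0])))
a=np.radians(10.7);R=np.array([[np.cos(a),-np.sin(a)],[np.sin(a),np.cos(a)]])
cl=lambda u,v,z:(R.T@(plane(p,u,v,z)[:2]-C)).round(4).tolist()
print("floor L,R",cl(208.7,84,.012),cl(277,84,.012),cl(208.7,96,.012),cl(276.5,96,.012))
print("walltop",cl(204.5,84,.054),cl(278.5,84,.054)," flare",cl(194.8,84,.062),cl(287.7,84,.062))
print("back foot",cl(245,54.5,.012),"jaw face",cl(245,123,.059))
s=np.array([0,0]);
```

```text
cam x axis yaw 10.623101338864972
floor L,R [0.0117, 0.1043] [0.0116, 0.0099] [-0.0042, 0.1049] [-0.0043, 0.0104]
walltop [0.0083, 0.104] [0.0082, 0.0104]  flare [0.0077, 0.1149] [0.0076, -0.0005]
back foot [0.0496, 0.0538] jaw face [-0.0397, 0.0531]
```

Call:
send_rows(
  plan=[
    [[0.045,0.018,0],0,-1],
    [[0.085,0.034,0],0,-1],
    [[0.1025,0.039,-0.03],0,-1],
    [[0.1025,0.039,-0.065],0,-1],
    [[0.1025,0.039,-0.095],0,-1],
    [[0.1025,0.039,-0.115],0,-1],
    [[0.1025,0.039,-0.125],0,-1],
    [[0.1025,0.039,-0.125],0,-1],
    [[0.1025,0.039,-0.125],0,-1],
  ],
)

```text
t: 13.45
ee_pos: [0.5964, 0.2869, 0.2193]
orientation: [-3.128, -0.291, -0.003]
ft_force: [0.2, -0.7, -5.1]
gripper_width: 0.467
grip_force: 30.0
```

Call:
send_rows(
  plan=[
    [[0,0,-0.01],0,-1],
    [[0,0,-0.02],0,-1],
    [[0,0,-0.03],0,-1],
    [[0,0,-0.038],0,-1],
    [[0,0,-0.038],0,-1],
  ],
)

```text
t: 13.95
ee_pos: [0.5953, 0.2867, 0.1771]
orientation: [3.126, 0.292, -0.005]
ft_force: [0.7, -1.5, -6.6]
gripper_width: 0.471
grip_force: 30.0
```

Call:
send_rows(
  plan=[
    [[0,0,-0.008],0,-1],
    [[0,0,-0.014],0,-1],
    [[0,0,-0.019],0,-1],
    [[0,0,-0.022],0,-1],
    [[0,0,-0.022],0,-1],
  ],
)

```text
t: 14.45
ee_pos: [0.5957, 0.2871, 0.1569]
orientation: [3.127, 0.292, -0.002]
ft_force: [0.3, -3.2, -6.4]
gripper_width: 0.471
grip_force: 30.0
```

Call:
send_rows(
  plan=[
    [[0,-0.001,-0.001],0,-1],
    [[0,-0.001,-0.002],0,-1],
    [[0,-0.001,-0.003],0,-1],
    [[0,-0.001,-0.003],0,-1],
  ],
)

```text
t: 14.85
ee_pos: [0.5963, 0.2869, 0.1567]
orientation: [-3.127, -0.293, -0.004]
ft_force: [-1.8, -1.2, 5.6]
gripper_width: 0.472
grip_force: 30.1
```

Contact with the nest floor is at the expected height, so I'll release gently, then rise and look.

Call:
send_rows(
  plan=[
    [[0,0,0.001],0,-0.05],
    [[0,0,0.001],0,-0.03],
    [[0,0,0.001],0,0],
    [[0,0,0.001],0,0.2],
    [[0,0,0.001],0,0.5],
    [[0,0,0.001],0,0.6],
    [[0,0,0.03],0,0.6],
    [[0,0,0.07],0,0.6],
    [[-0.03,-0.02,0.11],0,0.6],
    [[-0.06,-0.05,0.14],0,0.6],
    [[-0.09,-0.09,0.14],0,0.6],
    [[-0.11,-0.11,0.14],0,0.6],
  ],
)

```text
t: 16.05
ee_pos: [0.485, 0.1747, 0.2971]
orientation: [-3.128, -0.291, -0.007]
ft_force: [1.3, 0.1, -0.0]
gripper_width: 0.803
grip_force: 0.0
```

Call:
send_rows(
  plan=[
    [[0,0,0],0,0.2],
    [[0,0,0],0,0.2],
  ],
)

```text
t: 16.25
ee_pos: [0.486, 0.1761, 0.2952]
orientation: [-3.128, -0.291, -0.003]
ft_force: [-0.1, 0.2, 0.1]
gripper_width: 0.654
grip_force: 0.0
```

Run:
```python
from h import *
s=manip.read_state();p=optics.camera_params("wrist");f=optics.grab_frame("wrist");cv2.imwrite("pics/w5.png",f[:,:,::-1]);np.save("w5.npy",p)
print(s["ee_pos"],s["t"],s["orientation"],s["gripper_width"])
C=np.array([.5908,.227]);a=np.radians(10.6);R=np.array([[np.cos(a),-np.sin(a)],[np.sin(a),np.cos(a)]])
w=lambda x,y,z:proj(p,[*(C+R@[x,y]),z]).round(0).tolist()
print("cap exp",w(.016,.0572,.172),"knob exp",w(.0117-.127*.435,-.0585,.04+.127*.9),"collar exp",w(.0117-.0357,-.0585,.114))
o=orange(f);print(comps(o,30))
V=cv2.cvtColor(f,cv2.COLOR_RGB2GRAY).astype(int)
for v in range(0,300,8): print(v,''.join('O' if b else ' .:-=+*#%@'[9-min(9,x//26)] for x,b in zip(V[v,120:420:3],o[v,120:420:3])))
```

```text
[0.48602466 0.1761246  0.29515578] 16.25 [-3.12754356e+00 -2.90653924e-01 -2.57705295e-03] 0.6544950805788653
cap exp [143.0, 28.0] knob exp [289.0, 108.0] collar exp [286.0, 88.0]
[]
0 :::::::====++==+++==========================-::::========:::::::::::::::::::::::::::::::::::::::::::
8 :-%%%%%###%+======================+++++++++++++++++++====-=::=:=:=::::::::::::::::::::::::::::::-:::
16 %%%%%%%%%##%%%%===========+********=**********************=====***+::::::::::::::::::::::::--::::---
24 %+==*%%%%###%%%%%-========++*%%%#**=+*********************========+::::::::::::::::::::::::::::-####
32 %%%*%%%%:::%#%%%%%---=====++*******=+***=********%%******####=====+::::::::::::::::::::::::::#######
40 %%%%%%%%%#%%%%%%%%*-=====+++*******=+************%%******#%#+======:::::::::::::::::::::::::**######
48 %%%%%%%%%%%%%%%%%%=======+++*******==************##******%##======::::::::::::::::::::::::::*#######
56 +#%%%%%%%#%%%%%%%=======++++*******++**=*********##******%%##=====:::::::::::::::::::::::::#########
64 =++++#%%%%%%%%*+++===+++++++****#==-:=====******+########%###=====:::::::::::::::::
[... 2358 characters left out ...]
======================:::::::::::::###########::::::::::::::::::::::::
256 %%%%%::::::::%%%%#%%%%%%%%%=========================::.::::::::::##############::::::::#######%#%%%%
264 %@%%%-::::*%%%%%%%%%%%%%%%%===================++====::::::::::::-####%%##########+::::=%%%%%%%%%#%%%
272 ####%%:-%%%%%%%%%%%%%%%%%%=:========================:::::::::::::=##%%%%%%##%#%#%#%#**%%####%%%%%%%%
280 #####%%%%%%%%%%%%%%%%%%%%+:::===++=+===++#*#+=+======:::::::::::::=%%%%%%%%%%%%%%%%%%%%######*%%%%%%
288 #%%%%%%%%%%%%%%%%%%%%%%%%%%%%%%%%%%%#%#%#%%%##%#########################%#%%%%%%%%%%%%%%%%%##**%%%%%
296 ##############################################################################################*#%@%%
```

Call:
send_rows(
  plan=[
    [[0.045,-0.006,0],0,0.25],
    [[0.09,-0.0115,0],0,0.25],
    [[0.09,-0.0115,-0.03],0,0.25],
    [[0.09,-0.0115,-0.07],0,0.25],
    [[0.09,-0.0115,-0.11],0,0.25],
    [[0.09,-0.0115,-0.15],0,0.25],
    [[0.09,-0.0115,-0.18],0,0.25],
    [[0.09,-0.0115,-0.197],0,0.25],
    [[0.09,-0.0115,-0.197],0,0.25],
    [[0.09,-0.0115,-0.197],0,0.25],
  ],
)

```text
t: 17.3
ee_pos: [0.5767, 0.1653, 0.0985]
orientation: [-3.128, -0.293, -0.001]
ft_force: [0.1, -0.4, 0.4]
gripper_width: 0.623
grip_force: 0.0
```

Call:
send_rows(
  plan=[
    [[0,0,0],0,-1],
    [[0,0,0],0,-1],
    [[0,0,0],0,-1],
    [[0,0,0],0,-1],
    [[0,0,0],0,-1],
    [[0,0,0],0,-1],
  ],
)

```text
t: 17.9
ee_pos: [0.5767, 0.1652, 0.0994]
orientation: [-3.127, -0.292, -0.005]
ft_force: [0.5, 2.2, 6.1]
gripper_width: 0.41
grip_force: 30.0
```

Call:
send_rows(
  plan=[
    [[-0.002,-0.0005,0.004],0,-1],
    [[-0.004,-0.0008,0.008],0,-1],
    [[-0.006,-0.0011,0.012],0,-1],
    [[-0.0075,-0.0014,0.0155],0,-1],
    [[-0.0075,-0.0014,0.0155],0,-1],
    [[-0.0075,-0.0014,0.0155],0,-1],
  ],
)

```text
t: 18.5
ee_pos: [0.5702, 0.164, 0.1138]
orientation: [-3.127, -0.292, -0.008]
ft_force: [6.5, 3.7, -0.4]
gripper_width: 0.409
grip_force: 30.0
```

Run:
```python
from h import *
f=optics.grab_frame("scene");p=optics.camera_params("scene")
h=cv2.cvtColor(f,cv2.COLOR_RGB2HSV);m=(h[...,0]>4)&(h[...,0]<18)&(h[...,1]>170)&(h[...,2]>90);m[:, :195]=0;m[:,260:]=0;m[:185]=0;m[270:]=0
print(comps(m)); f0=cv2.cvtColor(cv2.imread("pics/scene0.png"),cv2.COLOR_BGR2HSV);m0=(f0[...,0]>4)&(f0[...,0]<18)&(f0[...,1]>170)&(f0[...,2]>90);print(comps(m0[185:270,195:260]))
H=np.array([.6131,.1717]);d=np.array([.983,.184])
for r in(.082,.1): print(proj(p,[*(H-d*r*.435),.04+r*.9]))
s=manip.read_state();print(s["moment"],s["ft_force"],s["ee_pos"])
```

```text
[([223, 214, 14, 19, 139], [228.2, 221.3]), ([215, 230, 5, 6, 22], [217.0, 232.6])]
[([17, 27, 23, 28, 333], [26.6, 40.5])]
[221.68162036 223.93821144]
[224.21768985 219.29653706]
[ 0.58201667 -1.5012275  -0.0766757 ] [ 6.71516077  2.52529013 -0.7842747 ] [0.57024376 0.16400975 0.11375655]
```

Call:
send_rows(
  plan=[
    [[0,0,0.002],0,-1],
    [[0.003,0.0006,0.003],0,-1],
    [[0.007,0.0013,0.0048],0,-1],
    [[0.011,0.002,0.0062],0,-1],
    [[0.0146,0.0027,0.0074],0,-1],
    [[0.0185,0.0034,0.0084],0,-1],
    [[0.0225,0.0042,0.0093],0,-1],
  ],
)

```text
t: 19.25
ee_pos: [0.5876, 0.1673, 0.1191]
orientation: [3.127, 0.293, -0.018]
ft_force: [-6.7, 0.7, -4.5]
gripper_width: 0.409
grip_force: 30.0
```

Call:
send_rows(
  plan=[
    [[0,0,0.0025],0,-1],
    [[0.004,0.0007,0.0035],0,-1],
    [[0.0082,0.0015,0.0042],0,-1],
    [[0.0122,0.0022,0.0046],0,-1],
    [[0.0162,0.003,0.0047],0,-1],
  ],
)

```text
t: 19.75
ee_pos: [0.604, 0.1704, 0.124]
orientation: [3.127, 0.293, -0.017]
ft_force: [-7.6, 1.6, -4.8]
gripper_width: 0.412
grip_force: 30.0
```

Call:
send_rows(
  plan=[
    [[0.0042,0.0008,0],0,-1],
    [[0.0083,0.0016,0],0,-1],
    [[0.0123,0.0023,-0.0002],0,-1],
    [[0.0163,0.0031,-0.0006],0,-1],
    [[0.0204,0.0038,-0.0012],0,-1],
    [[0.0245,0.0046,-0.002],0,-1],
    [[0.0285,0.0053,-0.0029],0,-1],
    [[0.0324,0.0061,-0.0039],0,-1],
  ],
)

```text
t: 20.55
ee_pos: [0.6367, 0.1765, 0.1208]
orientation: [3.127, 0.293, -0.015]
ft_force: [-8.0, 0.3, -2.0]
gripper_width: 0.407
grip_force: 30.0
```

Call:
send_rows(
  plan=[
    [[0.004,0.0007,-0.0013],0,-1],
    [[0.0077,0.0015,-0.0027],0,-1],
    [[0.012,0.0022,-0.0045],0,-1],
    [[0.0162,0.003,-0.0064],0,-1],
    [[0.0208,0.0039,-0.0087],0,-1],
    [[0.0208,0.0039,-0.0087],0,-1],
  ],
)

```text
t: 21.15
ee_pos: [0.658, 0.1805, 0.1121]
orientation: [3.127, 0.292, -0.013]
ft_force: [-5.9, 0.7, -1.3]
gripper_width: 0.409
grip_force: 30.0
```

Call:
send_rows(
  plan=[
    [[0.003,0.0006,-0.0015],0,-1],
    [[0.006,0.0011,-0.003],0,-1],
    [[0.006,0.0011,-0.003],0,-1],
  ],
)

```text
t: 21.45
ee_pos: [0.6611, 0.1811, 0.1101]
orientation: [3.127, 0.293, -0.023]
ft_force: [-20.6, -1.9, 6.9]
gripper_width: 0.411
grip_force: 30.0
```

Call:
send_rows(
  plan=[
    [[-0.004,-0.0007,0.002],0,-1],
    [[-0.004,-0.0007,0.002],0,-0.1],
    [[-0.004,-0.0007,0.002],0,0],
    [[-0.004,-0.0007,0.002],0,0.2],
    [[-0.004,-0.0007,0.002],0,0.25],
    [[-0.004,-0.0007,0.002],0,0.25],
  ],
)

```text
t: 22.05
ee_pos: [0.6626, 0.1809, 0.1136]
orientation: [3.128, 0.292, 0.0]
ft_force: [-0.2, 0.2, -0.2]
gripper_width: 0.623
grip_force: 0.0
```

Run:
```python
from h import *
s=manip.read_state();print(s["gripper_width"],s["grip_force"],s["ft_force"].round(1))
```

```text
0.6226081671547261 0.0 [-0.2  0.2 -0.2]
```

Call:
send_rows(
  plan=[
    [[0,0,0.03],0,0.25],
    [[0,0,0.07],0,0.25],
    [[0,0,0.11],0,0.25],
    [[0,0,0.15],0,0.25],
    [[-0.05,0,0.15],0,0.25],
    [[-0.1,0,0.15],0,0.25],
    [[-0.14,-0.04,0.15],0,0.25],
    [[-0.18,-0.08,0.15],0,0.25],
    [[-0.2,-0.12,0.15],0,0.25],
    [[-0.22,-0.16,0.15],0,0.25],
    [[-0.23,-0.2,0.15],0,0.25],
    [[-0.23,-0.24,0.15],0,0.25],
  ],
)

```text
t: 23.25
ee_pos: [0.4311, -0.0604, 0.2648]
orientation: [3.127, 0.292, 0.004]
ft_force: [0.7, 0.6, 0.3]
gripper_width: 0.621
grip_force: 0.0
```

Call:
send_rows(
  plan=[
    [[0,-0.05,0],0,0.25],
    [[0,-0.1,0],0,0.25],
    [[0,-0.15,0],0,0.25],
    [[0,-0.15,0],0,0.25],
  ],
)

```text
t: 23.65
ee_pos: [0.4312, -0.214, 0.2625]
orientation: [3.128, 0.281, -0.003]
ft_force: [-0.2, -0.1, -0.3]
gripper_width: 0.624
grip_force: 0.0
```

Run:
```python
from h import *
F={n:optics.grab_frame(n) for n in("scene","top")};P={n:optics.camera_params(n) for n in F}
d=np.array([.983,.184]);H=np.array([.6131,.1717]);C={}
for n,f in F.items():
    cv2.imwrite(f"pics/{n}_end.png",f[:,:,::-1]); print(n,comps(orange(f)))
    for r in(.082,.1,.127): print(" exp locked r",r,proj(P[n],[*(H+d*r*.435),.04+r*.9]).round(1))
    seat=np.array([.5908,.227])+d*.016+np.array([-.184,.983])*.0572
    print(" cap exp",proj(P[n],[*seat,.172]).round(1))
    h=cv2.cvtColor(f,cv2.COLOR_RGB2HSV);u,v=proj(P[n],[*seat,.172]).astype(int)
    m=h[v-20:v+20,u-20:u+20,2]<70;print(" dark rel",comps(m,25))
    k,l=proj(P[n],[*(H+d*.127*.435),.04+.127*.9]).astype(int);print(" knob dark",[(np.array(c)+[k-15,l-15]).tolist() for s,c in comps(h[l-15:l+15,k-15:k+15,2]<70,15)])
f0=cv2.imread("pics/top0.png")[:,:,::-1].astype(int);D=(np.abs(F["top"].astype(int)-f0).sum(2)>90);print("changed top",[c for c in comps(cv2.morphologyEx(D.astype(np.uint8),cv2.MORPH_OPEN,np.ones((3,3))),20)])
s=manip.read_state();print(s["t"],s["ee_pos"])
```

```text
scene [([162, 195, 13, 10, 55], [169.0, 200.9]), ([187, 203, 24, 32, 378], [199.1, 218.4])]
 exp locked r 0.082 [195.6 215.4]
 exp locked r 0.1 [192.2 209. ]
 exp locked r 0.127 [186.9 199.3]
 cap exp [173.8 228.3]
 dark rel [([8, 16, 24, 20, 295], [21.0, 26.4])]
 knob dark [[189.4, 200.3]]
top [([180, 171, 17, 21, 205], [188.2, 182.6])]
 exp locked r 0.082 [187.8 178.4]
 exp locked r 0.1 [185.8 174.3]
 exp locked r 0.127 [182.7 167.8]
 cap exp [132.5 198.4]
 dark rel [([11, 12, 21, 19, 275], [21.5, 21.1])]
 knob dark [[183.4, 170.6]]
changed top [([178, 153, 22, 39, 548], [188.0, 174.2]), ([277, 152, 25, 11, 195], [288.5, 158.1]), ([136, 171, 15, 7, 66], [143.0, 174.0]), ([323, 172, 5, 18, 77], [324.7, 180.1]), ([354, 181, 34, 70, 1023], [365.3, 210.5]), ([150, 182, 9, 4, 30], [154.1, 183.8]), ([122, 186, 34, 29, 607], [139.2, 199.7]), ([159, 188, 11, 24, 163], [163.9, 198.5]), ([323, 195, 29, 33, 662], [337.1, 210.1]), ([183, 201, 19, 21, 319], [192.0, 210.6]), ([138, 213, 35, 11, 226], [155.1, 218.2]), ([295, 230, 145, 154, 9320], [380.0, 306.1]), ([232, 233, 50, 59, 1782], [254.6, 265.8]), ([288, 239, 12, 13, 119], [293.5, 244.1]), ([188, 266, 42, 43, 1179], [206.8, 284.6]), ([441, 269, 8, 72, 334], [445.3, 302.3]), ([448, 284, 64, 100, 4957], [480.4, 343.0]), ([197, 314, 11, 14, 112], [201.5, 319.7]), ([330, 321, 12, 7, 64], [335.1, 323.8]), ([130, 324, 80, 60, 3011], [168.9, 359.2]), ([219, 340, 56, 44, 1338], [246.6, 362.7]), ([277, 341, 7, 4, 24], [279.8, 342.2]), ([426, 347, 20, 30, 326], [438.6, 362.6])]
23.75 [ 0.43204002 -0.20982877  0.26332855]
```

Run:
```python
from h import *
d=np.array([.983,.184]);H=np.array([.6131,.1717])
for n in("top","scene"):
    P=optics.camera_params(n)
    for fn,ph in((f"{n}0",-.45),(f"{n}_end",.45)):
        f=cv2.imread(f"pics/{fn}.png");h=cv2.cvtColor(f,cv2.COLOR_BGR2HSV)
        E=lambda p,r:proj(P,[*(H+d*r*np.sin(p)),.04+r*np.cos(p)])
        k,l=E(ph,.127).astype(int);m=(h[l-16:l+16,k-16:k+16,2]<75)&(h[l-16:l+16,k-16:k+16,1]<120)
        print(fn,"knob",[(s[4],(np.array(c)+[k-16,l-16]).round(1).tolist()) for s,c in comps(m,15)],{q:E(q,.127).round(1).tolist() for q in(ph-.06,ph,ph+.06)})
        o=comps(orange(f[:,:,::-1].copy()));print("   collar",o[-1],{r:E(ph,r).round(1).tolist() for r in(.062,.082,.102)})
```

```text
top0 knob [(34, [202.8, 203.9]), (85, [189.8, 216.6])] {-0.51: [191.2, 219.4], -0.45: [190.4, 216.4], -0.39: [189.6, 213.2]}
   collar ([184, 204, 16, 13, 100], [193.1, 208.5]) {0.062: [193.5, 205.0], 0.082: [192.6, 208.3], 0.102: [191.6, 211.8]}
top_end knob [(75, [183.5, 170.4])] {0.39: [182.9, 170.6], 0.45: [182.7, 167.8], 0.51: [182.6, 165.1]}
   collar ([180, 171, 17, 21, 205], [188.2, 182.6]) {0.062: [190.0, 182.8], 0.082: [187.8, 178.4], 0.102: [185.6, 173.8]}
scene0 knob [(76, [228.4, 211.6])] {-0.51: [230.9, 214.2], -0.45: [228.1, 212.1], -0.39: [225.4, 210.1]}
   collar ([212, 212, 23, 28, 282], [221.0, 226.2]) {0.062: [218.9, 228.9], 0.082: [221.7, 223.9], 0.102: [224.5, 218.8]}
scene_end knob [(17, [170.4, 191.3]), (64, [189.3, 200.2])] {0.39: [189.2, 198.9], 0.45: [186.9, 199.2], 0.51: [184.7, 199.7]}
   collar ([187, 203, 24, 32, 378], [199.1, 218.4]) {0.062: [199.4, 222.5], 0.082: [195.6, 215.4], 0.102: [191.8, 208.3]}
```

The lever reads about 0.84: I drew it back slightly while relaxing before release. I'll nudge it to its end stop with shut fingers against the knob.

Call:
send_rows(
  plan=[
    [[0.02,0.04,0],0,-1],
    [[0.04,0.085,0],0,-1],
    [[0.06,0.13,0],0,-1],
    [[0.08,0.175,0],0,-1],
    [[0.1,0.22,0],0,-1],
    [[0.12,0.265,0],0,-1],
    [[0.14,0.31,0],0,-1],
    [[0.16,0.35,0],0,-1],
    [[0.181,0.3815,0],0,-1],
    [[0.181,0.3815,0],0,-1],
    [[0.181,0.3815,0],0,-1],
  ],
)

```text
t: 24.85
ee_pos: [0.6125, 0.1747, 0.263]
orientation: [3.127, 0.298, -0.002]
ft_force: [-0.1, -0.4, 0.2]
gripper_width: 0.006
grip_force: 0.0
```

Call:
send_rows(
  plan=[
    [[0,0,-0.04],0,-1],
    [[0,0,-0.08],0,-1],
    [[0,0,-0.116],0,-1],
    [[0,0,-0.116],0,-1],
    [[0.01,0.0018,-0.116],0,-1],
    [[0.015,0.0028,-0.116],0,-1],
    [[0.015,0.0028,-0.116],0,-1],
  ],
)

```text
t: 25.55
ee_pos: [0.6293, 0.1752, 0.1503]
orientation: [-3.128, -0.291, -0.006]
ft_force: [-1.2, -0.2, 0.2]
gripper_width: 0.001
grip_force: 0.0
```

Call:
send_rows(
  plan=[
    [[0.004,0.0007,0],0,-1],
    [[0.008,0.0015,0],0,-1],
    [[0.012,0.0022,0],0,-1],
    [[0.014,0.0026,0],0,-1],
    [[0.014,0.0026,0],0,-1],
  ],
)

```text
t: 26.05
ee_pos: [0.6389, 0.1773, 0.1481]
orientation: [3.127, 0.292, -0.014]
ft_force: [-17.6, -4.0, 7.3]
gripper_width: 0.004
grip_force: 8.3
```

Call:
send_rows(
  plan=[
    [[-0.02,-0.0037,0],0,-1],
    [[-0.03,-0.0055,0.04],0,-1],
    [[-0.03,-0.0055,0.09],0,-1],
    [[-0.05,-0.04,0.11],0,-1],
    [[-0.09,-0.08,0.11],0,-1],
    [[-0.12,-0.12,0.11],0,-1],
    [[-0.15,-0.16,0.11],0,-1],
    [[-0.17,-0.2,0.11],0,-1],
    [[-0.18,-0.24,0.11],0,-1],
    [[-0.19,-0.28,0.11],0,-1],
    [[-0.2,-0.32,0.11],0,-1],
    [[-0.2,-0.36,0.11],0,-1],
  ],
)

```text
t: 27.25
ee_pos: [0.4415, -0.1837, 0.2585]
orientation: [3.127, 0.291, 0.002]
ft_force: [1.1, -0.4, 1.1]
gripper_width: 0.005
grip_force: 0.0
```

Run:
```python
from h import *
d=np.array([.983,.184]);H=np.array([.6131,.1717])
for n in("top","scene"):
    f=optics.grab_frame(n);P=optics.camera_params(n);h=cv2.cvtColor(f,cv2.COLOR_RGB2HSV);cv2.imwrite(f"pics/{n}_end2.png",f[:,:,::-1])
    E=lambda p,r:proj(P,[*(H+d*r*np.sin(p)),.04+r*np.cos(p)])
    k,l=E(.45,.127).astype(int);m=(h[l-16:l+16,k-16:k+16,2]<75)&(h[l-16:l+16,k-16:k+16,1]<120)
    print(n,[(s[4],(np.array(c)+[k-16,l-16]).round(1).tolist()) for s,c in comps(m,15)],comps(orange(f))[-1])
    # collar length along lever: bare rod visible between collar top and knob
    for r in np.arange(.09,.135,.004):
        u,v=E(.42,r).round().astype(int); print(round(r,3),f[v,u].tolist(),end=' ')
    print()
print(manip.read_state()["ee_pos"],manip.read_state()["t"])
```

```text
top [(76, [183.5, 170.3])] ([180, 171, 19, 21, 212], [188.4, 182.5])
0.09 [138, 97, 71] 0.094 [119, 102, 88] 0.098 [102, 98, 89] 0.102 [80, 77, 69] 0.106 [35, 35, 33] 0.11 [26, 26, 25] 0.114 [30, 29, 29] 0.118 [27, 26, 24] 0.122 [26, 24, 23] 0.126 [22, 21, 20] 0.13 [25, 24, 23] 0.134 [25, 24, 23] 
scene [(17, [170.4, 191.3]), (63, [189.2, 200.2])] ([187, 203, 24, 32, 377], [199.0, 218.3])
0.09 [245, 117, 0] 0.094 [246, 115, 0] 0.098 [183, 130, 103] 0.102 [165, 155, 139] 0.106 [155, 146, 130] 0.11 [137, 128, 114] 0.114 [82, 77, 68] 0.118 [26, 23, 23] 0.122 [30, 27, 27] 0.126 [32, 29, 27] 0.13 [30, 27, 26] 0.134 [148, 133, 109] 
[ 0.44163274 -0.18591367  0.25719248] 27.35
```

```bash
python3 -c "
from rig import manip; print(manip.hand_in())"
```

```text
the job is handed in; nothing more can be done
None
```

I handed the job in at about 27 s: the bottle was stood upright on the bench, released, then taken again and set upright in the nest, and the lever was swung over the gate with the collar up to its far stop. The final pictures put the knob at about 0.84 rad, but a second push of about 18 N did not move it, so I took that as the far stop. They also show bare rod above the collar, so it is back home. I did not check the bystanders one by one at the end.

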